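# Trip a door lock's flag and show it to the camera in an inspection mirror

### The job

Push the lever of the washing-machine door lock down to its stop and let it spring back up, so that its flag pops up and stays up. Then turn the small sprung mirror by its grip until the inspection camera on the same rail sees the flag's cross marker in the middle of the mirror, and finish while still holding the mirror steady at that angle. Leave the plant, the vase and the candle holder as they stand.

Things in the scene. Friction and masses are not known exactly. Their poses are not given: they have to be found in the camera images.
- rig: inspection rig, fixed to the counter: aluminium rail plate 310 x 80 x 10 mm with the mirror's post near one end and a black box camera (46 x 56 x 44 mm, top 127 mm high) at the other. Origin on the counter, below the mirror's vertical pivot axis; x runs along the rail towards the camera, z up; the plate spans x -55 to +255 mm
- lens (a point): centre of the camera's round lens, 175 mm from the pivot axis along the rig's x, 105 mm above the counter; the camera looks along the rig's -x, straight at the middle of the mirror
- mirror: upright mirror, grey frame 52 mm wide, 70 high, 10 deep. Origin: centre of the glass face, on its vertical pivot axis, 105 mm above the counter; x points squarely out of the glass, z up. At rest x points at the camera; it turns only clockwise seen from above, 0 to 1.25 rad (the job needs 0.3 to 1.05), and a spring (0.02 N m at rest, 0.07 at 1.25 rad) turns it back when let go
- mirror_grip (a point): centre of the grey grip plate on top of the mirror, on the pivot axis, 172 mm above the counter: 12 mm thick (along the mirror's x), 38 mm wide (along its y), 36 mm high; the mirror frame's top is at 140 mm. Grip it across its thickness from above and turn it about the vertical
- sight (a point): invisible: the camera's line of sight after the mirror. Origin at the centre of the glass, x along the reflected line (horizontal), z up. It turns twice as far as the mirror: the marker is in the middle of the mirror when it lies on this x axis, that is when the mirror's x halves the angle, seen from above, between the directions from the pivot axis to the lens and to the marker
- lock: door lock, white open housing 46 mm wide (x), y -62 to +14 mm, 93 mm high, on a dark steel foot (90 x 130 x 10 mm, y -100 to +30 mm) fixed to the counter, 200 to 380 mm from the mirror's pivot. Origin on the counter below the flag; z up; the lever points to -y, the flag's marker faces +y, roughly to the mirror
- lever (a joint): turn of the lock's sprung lever, rad: 0 at rest (sloping up by 0.3 rad away from the housing), 0.6 at its stop (sloping down by 0.3 rad). Axle along the lock's x at y -40 mm, 62 mm above the counter. A spring (2 N at the pad at rest, 4 N at the stop) returns it; on the way down its inner end lifts the flag
- lever_pad (a point): middle of the top face of the flat black thumb pad (36 x 34 x 8 mm) at the lever's outer end, 83 mm from its axle. About 90 mm above the counter at rest, about 41 mm at the stop; the pad moves by under 4 mm along the lock's y on the way
- flag (a joint): height of the flag, m: 0 lowered (disc hidden in the housing), about 0.021 or more when the lever has been pushed to its stop (0.024 at most). It slides up and down with friction and stays where it is left.
- marker (a point): centre of the cross marker on the flag: white disc of 20 mm diameter with a raised cross. 81 mm above the counter when lowered, 102 to 105 mm when raised. It faces the lock's +y.
- plant: bystander, loose: succulent in a white pot, 72 mm wide and about 100 mm high with its leaves; origin at the centre of its underside
- vase: bystander, loose: dark round vase, 72 mm wide and 85 mm high; origin at the centre of its underside
- candle_holder: bystander, loose: slate-grey candle holder, 60 mm wide and 80 mm high; origin at the centre of its underside
Not all that is in view belongs to the job. There is more than one size of the lock; the one meant has the size given above.

How it is judged:
By the outcome, as a careful person would: the job done as asked, in the order asked, and still so for the second after the job is handed in, while the arm keeps its last pose, push and grip.
It also fails if it takes over 42 s, if anything falls off the work surface, if the arm or the gripper's body presses on something with over 40 N, if the wrist force passes 120 N, or if a joint passes its speed limit or range.

### The arm

A 6-joint arm with a two-finger parallel gripper is mounted at the origin on the work surface. World frame = base frame: x ahead of the robot, y to its left, z up, the work surface at z = 0. Lengths are in m, angles in rad, forces in N, time in s.
With the tool pointing down it reaches from about 0.3 to 0.875 m from the base axis. Payload 6.4 kg.
Tool frame: the origin (TCP) lies on the mounting face of the last link; the fingertips stand 173 mm ahead of it and the grasp point (between the pads) lies 155 mm ahead of it; z points along the fingers, y is the line along which they close (so a half turn about z gives the same grasp; the last joint's range is limited). The gripper opens to 85 mm and grips with 20 to 120 N. Pads are 22 mm wide; open, the fingers measure 114 mm over their backs; the gripper's body (76 mm by 85 mm) begins 54 mm behind the grasp point. The pads swing forward as they close: fully open they stand 13 mm farther back than shut.
Start: joints at [-1.448, 0.181, 1.607, -0, 1.354, -0.206], TCP at [0.186, -0.544, 0.405] pointing down, gripper open.
Joint ranges: [-2.99, 2.99], [-0.89, 2.07], [0.3, 2.58], [-1.14, 4.28], [0, 2.63], [-3.12, 3.12]. Speed limits (rad/s): [2.57, 2.57, 3.01, 3.14, 3.14, 3.14].

### API

Orientations are given as a unit quaternion [x, y, z, w].
In Python, from cell import sensors, read_camera, camera_params, robot gives the robot as it stands. The module is installed in compiled form; this text tells all that it offers.
- The arm moves only by the shell command python3 -m handwheel 'ROWS' [FORCE]. ROWS is JSON, a list of rows, each an object of numbers: "dx", "dy", "dz": the shift along the world's x, y, z in mm; "wx", "wy", "wz": the turn, a rotation vector about the world's x, y, z in degrees; "gripper": the finger opening in mm, from 0 to 85.4. In form: [{"dx": .., "dy": .., "dz": .., "wx": .., "wy": .., "wz": .., "gripper": ..}, ...]. A call has 1 to 20 rows; each row is the pose to reach, as a shift and turn from the pose commanded when the call began; what a row does not reach only later rows make up. A row lasts 1/10 s, in which the tool goes at most 50 mm and 8.59 degrees, less where a joint would pass 70% of its speed; a pose out of reach is approached as far as the arm can. A call with a gripper value outside its range is refused whole. The fingers move at their own pace and stop on an object; FORCE is the grip in N (left out, the last holds). Time passes only in rows, so rows that repeat a pose let the fingers close. It gives the time, the measured TCP pose, the force, the opening and the grip force at its end, in the units of the state.
- sensors.get_state(): the state, without advancing time (a new reading comes with each control period).
- read_camera(name): name is "scene" or "top" or "wrist"; returns (picture, depth): 480x640x3 uint8, red, green, blue; 480x640 float32, m along the optical axis (not along the pixel's ray), 0 where there is no reading.
- camera_params(name): a dict with "intrinsics" (3x3 intrinsics, pixels), "camera_from_world" (4x4, takes a point from world to camera coordinates); the wrist camera has in their place "hand_eye" (4x4, takes a point from camera to tool coordinates, whose origin is the TCP and whose axes are the flange's). Camera axes: x right, y down, z forward; pixel columns grow to the right and rows downward; lengths in m; the calibration is good to about 2 mm. A picture is of the moment at which its call begins: read the wrist's pose just before it. camera_params takes no time and is no camera call.
- robot.finish_job(): hands the job in; it is judged then, once.
The state is a dict: "t": time; "qpos": joint angles; "dq": joint speeds; "joint_torque": joint torques, N m; "tool_pos": TCP position; "ee_rot": TCP orientation; "contact_force": force on the tool from outside, world axes, zero at the start; "moment": the same for the moment, N m; "grip_width": opening from 0.0 (shut) to 1.0 (fully open); "grasp_force": force on a finger pad.
Only numpy, scipy, OpenCV 4.12 (cv2) and the standard library are available. Lean on these libraries where they do the work, as an engineer would, in place of code of your own. Each camera call takes 0.05 s, during which the arm holds its last target. There are 200 camera calls.

## Working session

There is one attempt and no reset: what is moved stays moved. The work goes in short steps, Python scripts to look and compute and a shell command to move; the robot and the scene stay as the last step left them, time stands still between calls to the robot, and variables do not carry over. Pictures are saved under pics/ and viewed, at most 10 in all, crops included, and the job is handed in when it is done.

```bash
mkdir -p pics
cat > h.py <<'E'
import numpy as np, cv2
from cell import sensors, read_camera, camera_params, robot
from scipy.spatial.transform import Rotation as R
def cam(name):
    p=camera_params(name); K=np.array(p['intrinsics'])
    if name=='wrist':
        s=sensors.get_state(); T=np.eye(4); T[:3,:3]=R.from_quat(s['ee_rot']).as_matrix(); T[:3,3]=s['tool_pos']
        W=T@np.array(p['hand_eye'])
    else: W=np.linalg.inv(np.array(p['camera_from_world']))
    img,d=read_camera(name); return img,d,K,W
def cloud(d,K,W):
    v,u=np.mgrid[:480,:640]; P=np.stack([(u-K[0,2])/K[0,0]*d,(v-K[1,2])/K[1,1]*d,d],-1)
    Q=P@W[:3,:3].T+W[:3,3]; Q[d==0]=np.nan; return Q
def save(n,img): cv2.imwrite('pics/'+n,cv2.cvtColor(img,cv2.COLOR_RGB2BGR))
E
python3 - <<'E'
from h import *
for n in('scene','top'):
    img,d,K,W=cam(n); save(n+'.png',img); np.savez(n+'.npz',img=img,d=d,K=K,W=W); print(n,W.round(3),(d>0).mean())
E
```

```text
scene [[ 0.811  0.469 -0.351  0.934]
 [ 0.586 -0.652  0.481 -0.637]
 [-0.003 -0.596 -0.803  1.15 ]
 [ 0.     0.     0.     1.   ]] 0.9959830729166667
top [[-0.011 -0.986  0.166  0.279]
 [-1.     0.008 -0.018 -0.017]
 [ 0.017 -0.166 -0.986  1.406]
 [ 0.     0.     0.     1.   ]] 0.996142578125
```

View pics/top.png

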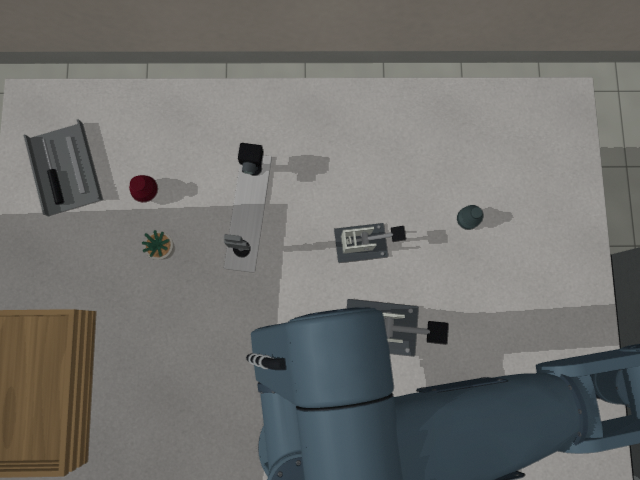

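View pics/scene.png

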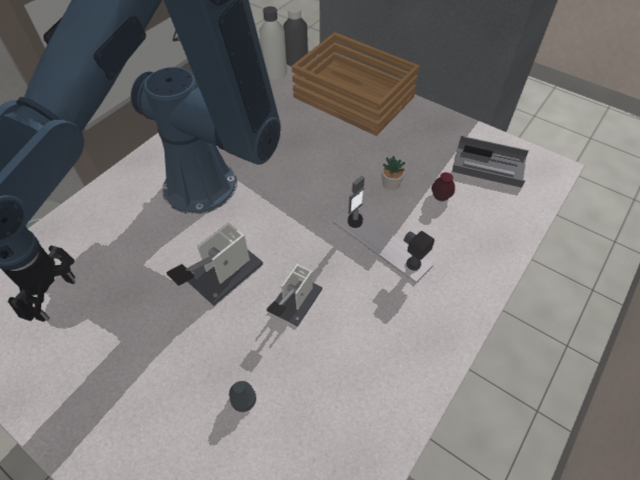

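Top view: small lock at (362,242) with pad (398,234). Large lock at (383,328) with pad (438,332). Mirror (237,243), camera box (250,155), plant (157,244), vase (143,188, red), candle holder (470,216). The two locks are the only items that could be confused, so I'll measure both feet against 90 x 130 mm.

Run:
```python
from h import *
z=np.load('top.npz'); Q=cloud(z['d'],z['K'],z['W']); img=z['img'].astype(int); mx=img.max(-1)
H=Q[...,2]
def box(m,name):
    p=Q[m][:,:2]; p=p[~np.isnan(p[:,0])]
    (c,s,a)=cv2.minAreaRect((p*1000).astype(np.float32)); print(name,len(p),np.round(c),np.round(s),round(a,1),'z',np.nanmedian(H[m]).round(3),np.nanmax(H[m]).round(3))
def roi(u0,u1,v0,v1):
    m=np.zeros((480,640),bool); m[v0:v1,u0:u1]=1; return m
A=roi(325,420,215,270);B=roi(335,460,290,365)
dark=mx<95
for n,r in(('small',A),('big',B)):
    box(r&(H>.006)&(H<.016),n+' foot by z')
    box(r&(H>.02)&(mx<45),n+' pad')
    box(r&(H>.055)&(mx>130),n+' housing')
    box(r&(H>.075),n+' high')
rg=roi(215,285,140,280)
box(rg&(H>.006)&(H<.016),'rail'); box(rg&(H>.115)&(H<.14)&roi(215,285,140,185),'cambox'); box(roi(215,260,225,265)&(H>.145),'grip'); box(roi(215,260,225,265)&(H>.1),'mirror')
for n,r in(('plant',roi(135,180,225,265)),('vase',roi(125,162,170,205)),('candle',roi(452,490,200,232))): box(r&(H>.03),n)
c=img[130:360,200:460].astype(np.uint8); save('crop1.png',cv2.resize(c,None,fx=3,fy=2.6,interpolation=cv2.INTER_CUBIC)[:598])
```

```text
small foot by z 996 [ 498. -174.] [234. 141.] 89.5 z 0.01 0.016
small pad 172 [ 505. -232.] [33. 30.] 7.6 z 0.09 0.099
small housing 196 [ 495. -137.] [46. 74.] 6.0 z 0.092 0.098
small high 536 [ 499. -175.] [ 47. 150.] 6.1 z 0.09 0.1
big foot by z 1153 [ 283. -237.] [308. 176.] 88.2 z 0.013 0.016
big pad 443 [ 282. -187.] [287.  48.] 83.4 z 0.126 0.787
big housing 90 [ 280. -206.] [48. 63.] 83.7 z 0.129 0.137
big high 3883 [ 277. -189.] [ 77. 292.] 0.9 z 0.791 0.807
rail 2669 [591. 138.] [369. 179.] 0.9 z 0.01 0.016
cambox 526 [691. 127.] [56. 71.] 80.6 z 0.126 0.134
grip 135 [481. 156.] [39. 14.] 81.7 z 0.188 0.195
mirror 231 [481. 156.] [52. 14.] 82.8 z 0.17 0.195
plant 704 [486. 355.] [70. 69.] 47.3 z 0.073 0.107
vase 625 [633. 400.] [58. 69.] 51.2 z 0.061 0.093
candle 362 [ 558. -430.] [54. 52.] 88.0 z 0.06 0.085
```

View pics/crop1.png

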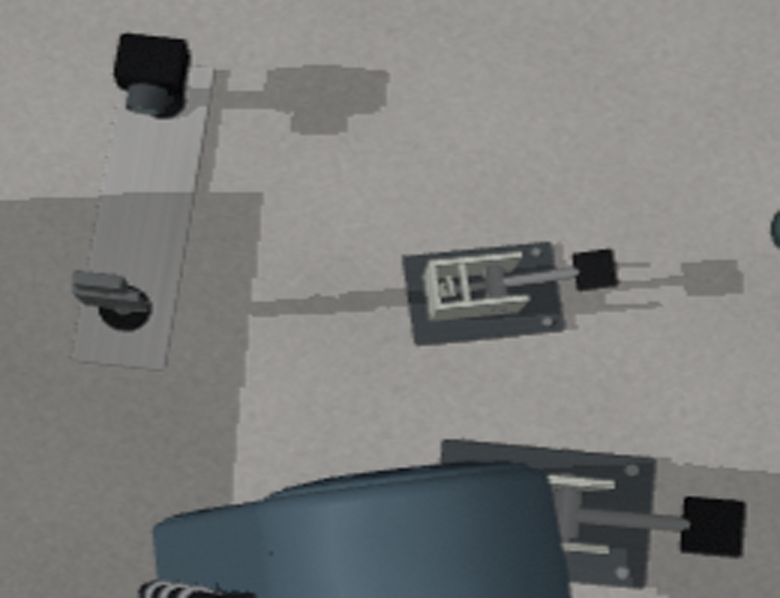

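The small lock matches: 46 mm wide housing, 93 mm high, pad at 90 mm. The other is about 130 mm high. Crop: chosen lock's pad at (594,270), flag slot at (447,287), mirror grip at (110,287), camera lens at (150,98). Moving above the pad with the gripper closing.

```bash
python3 -m handwheel '[{"dx":319,"dy":312,"dz":-10,"gripper":0},{"dx":319,"dy":312,"dz":-10,"gripper":0},{"dx":319,"dy":312,"dz":-10,"gripper":0},{"dx":319,"dy":312,"dz":-10,"gripper":0},{"dx":319,"dy":312,"dz":-10,"gripper":0},{"dx":319,"dy":312,"dz":-10,"gripper":0},{"dx":319,"dy":312,"dz":-10,"gripper":0},{"dx":319,"dy":312,"dz":-10,"gripper":0},{"dx":319,"dy":312,"dz":-10,"gripper":0},{"dx":319,"dy":312,"dz":-10,"gripper":0},{"dx":319,"dy":312,"dz":-10,"gripper":0},{"dx":319,"dy":312,"dz":-10,"gripper":0}]' 40
python3 - <<'E'
from h import *
img,d,K,W=cam('wrist'); Q=cloud(d,K,W); save('w1.png',img); print(W.round(3)); np.savez('w1.npz',img=img,d=d,K=K,W=W)
s=sensors.get_state(); print(R.from_quat(s['ee_rot']).as_matrix().round(3), s['qpos'], s['grip_width'])
E
```

```text
[[ 0.323 -0.904 -0.281  0.257]
 [-0.946 -0.309 -0.094 -0.52 ]
 [-0.002  0.296 -0.955  0.373]
 [ 0.     0.     0.     1.   ]]
[[ 0.946  0.323 -0.   ]
 [ 0.323 -0.946  0.001]
 [ 0.    -0.001 -1.   ]] [-1.44831486e+00  1.81403029e-01  1.60775471e+00 -2.94742667e-05
  1.35379230e+00 -2.06330745e-01] 1.000762132098267invalid input at $[0]: expected keys dx, dy, dz, wx, wy, wz, gripper
```

View pics/w1.png

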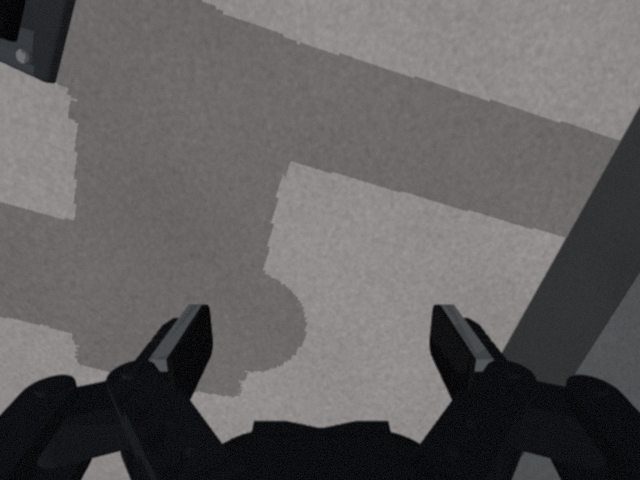

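The call was refused because every key is needed in each row, so the arm hasn't moved. The picture shows only counter, shadows and the open fingers. Repeating the move in full form.

```bash
python3 -m handwheel '[{"dx":319,"dy":312,"dz":-10,"wx":0,"wy":0,"wz":0,"gripper":0},{"dx":319,"dy":312,"dz":-10,"wx":0,"wy":0,"wz":0,"gripper":0},{"dx":319,"dy":312,"dz":-10,"wx":0,"wy":0,"wz":0,"gripper":0},{"dx":319,"dy":312,"dz":-10,"wx":0,"wy":0,"wz":0,"gripper":0},{"dx":319,"dy":312,"dz":-10,"wx":0,"wy":0,"wz":0,"gripper":0},{"dx":319,"dy":312,"dz":-10,"wx":0,"wy":0,"wz":0,"gripper":0},{"dx":319,"dy":312,"dz":-10,"wx":0,"wy":0,"wz":0,"gripper":0},{"dx":319,"dy":312,"dz":-10,"wx":0,"wy":0,"wz":0,"gripper":0},{"dx":319,"dy":312,"dz":-10,"wx":0,"wy":0,"wz":0,"gripper":0},{"dx":319,"dy":312,"dz":-10,"wx":0,"wy":0,"wz":0,"gripper":0},{"dx":319,"dy":312,"dz":-10,"wx":0,"wy":0,"wz":0,"gripper":0},{"dx":319,"dy":312,"dz":-10,"wx":0,"wy":0,"wz":0,"gripper":0}]' 40
python3 - <<'E'
from h import *
img,d,K,W=cam('wrist'); Q=cloud(d,K,W); save('w2.png',img); np.savez('w2.npz',img=img,d=d,K=K,W=W)
s=sensors.get_state(); print(s['tool_pos'],s['grip_width'],s['t'])
m=(Q[...,2]>.07)&(Q[...,2]<.11)&(img.max(-1)<50)&(np.hypot(Q[...,0]-.505,Q[...,1]+.232)<.04)
p=(Q[m][:,:2]*1000).astype(np.float32); print(len(p),cv2.minAreaRect(p),np.median(Q[m][:,2]))
E
```

```text
t: 1.35
tool_pos: [0.5042, -0.2327, 0.3944]
ee_rot: [0.987, 0.163, -0.0, -0.0]
contact_force: [-0.1, 0.4, 0.9]
grip_width: -0.001
grasp_force: 0.0
[ 0.50400578 -0.23310501  0.39449916] 0.0010190587871807722 1.4
1880 ((506.52276611328125, -233.26683044433594), (35.53314971923828, 32.44694900512695), 5.810564994812012) 0.09018943097822535
```

View pics/w2.png

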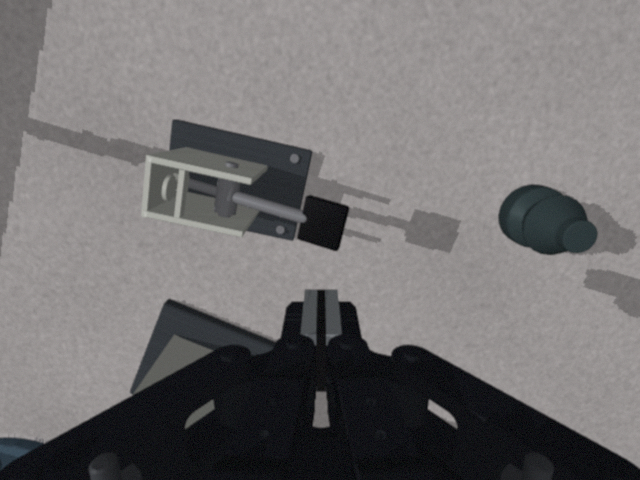

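The wrist view confirms the pad at (324,222) of the picture, measured at (506, -233, 90) mm and 35 x 32 mm. The flag disc (168,188) is still down. Pressing near the stop.

```bash
python3 -m handwheel '[{"dx":2,"dy":0,"dz":-50,"wx":0,"wy":0,"wz":0,"gripper":0},{"dx":2,"dy":0,"dz":-95,"wx":0,"wy":0,"wz":0,"gripper":0},{"dx":2,"dy":0,"dz":-125,"wx":0,"wy":0,"wz":0,"gripper":0},{"dx":2,"dy":0,"dz":-145,"wx":0,"wy":0,"wz":0,"gripper":0},{"dx":2,"dy":0,"dz":-160,"wx":0,"wy":0,"wz":0,"gripper":0},{"dx":2,"dy":0,"dz":-172,"wx":0,"wy":0,"wz":0,"gripper":0},{"dx":2,"dy":0,"dz":-172,"wx":0,"wy":0,"wz":0,"gripper":0}]'
python3 -m handwheel '[{"dx":0,"dy":0,"dz":-3,"wx":0,"wy":0,"wz":0,"gripper":0},{"dx":0,"dy":0,"dz":-3,"wx":0,"wy":0,"wz":0,"gripper":0},{"dx":0,"dy":0,"dz":-3,"wx":0,"wy":0,"wz":0,"gripper":0}]'
python3 -m handwheel '[{"dx":0,"dy":0,"dz":-3,"wx":0,"wy":0,"wz":0,"gripper":0},{"dx":0,"dy":0,"dz":-3,"wx":0,"wy":0,"wz":0,"gripper":0},{"dx":0,"dy":0,"dz":-3,"wx":0,"wy":0,"wz":0,"gripper":0}]'
```

```text
t: 2.1
tool_pos: [0.5062, -0.2329, 0.2219]
ee_rot: [0.987, 0.163, -0.0, -0.0]
contact_force: [-3.5, -2.3, 3.8]
grip_width: 0.006
grasp_force: 1.9
t: 2.4
tool_pos: [0.507, -0.2326, 0.2206]
ee_rot: [0.987, 0.164, 0.0, 0.001]
contact_force: [-2.0, -1.4, 4.6]
grip_width: -0.002
grasp_force: 2.1
t: 2.7
tool_pos: [0.507, -0.2322, 0.2173]
ee_rot: [0.987, 0.164, 0.0, 0.0]
contact_force: [-0.4, -0.4, 4.4]
grip_width: -0.002
grasp_force: 2.2
```

```bash
python3 -m handwheel '[{"dx":0,"dy":0,"dz":-3,"wx":0,"wy":0,"wz":0,"gripper":0},{"dx":0,"dy":0,"dz":-3,"wx":0,"wy":0,"wz":0,"gripper":0},{"dx":0,"dy":0,"dz":-3,"wx":0,"wy":0,"wz":0,"gripper":0}]'
python3 -m handwheel '[{"dx":0,"dy":0,"dz":-2,"wx":0,"wy":0,"wz":0,"gripper":0},{"dx":0,"dy":0,"dz":-2,"wx":0,"wy":0,"wz":0,"gripper":0},{"dx":0,"dy":0,"dz":-2,"wx":0,"wy":0,"wz":0,"gripper":0}]'
```

```text
t: 3.0
tool_pos: [0.5073, -0.2321, 0.2162]
ee_rot: [0.986, 0.164, 0.0, 0.0]
contact_force: [-7.7, 3.5, 22.9]
grip_width: 0.0
grasp_force: 9.8
t: 3.3
tool_pos: [0.5075, -0.2321, 0.2156]
ee_rot: [0.986, 0.164, 0.0, 0.0]
contact_force: [-12.4, 7.3, 34.3]
grip_width: 0.003
grasp_force: 15.0
```

The stop is reached: force jumps from 4 to 34 N and the pad height fits. Releasing upwards, then moving over the mirror with the turn for the grip (+63°).

```bash
python3 -m handwheel '[{"dx":0,"dy":0,"dz":15,"wx":0,"wy":0,"wz":0,"gripper":0},{"dx":0,"dy":0,"dz":35,"wx":0,"wy":0,"wz":0,"gripper":0},{"dx":0,"dy":0,"dz":70,"wx":0,"wy":0,"wz":0,"gripper":0},{"dx":0,"dy":0,"dz":120,"wx":0,"wy":0,"wz":0,"gripper":0},{"dx":0,"dy":0,"dz":170,"wx":0,"wy":0,"wz":0,"gripper":0},{"dx":0,"dy":0,"dz":220,"wx":0,"wy":0,"wz":0,"gripper":0},{"dx":0,"dy":0,"dz":220,"wx":0,"wy":0,"wz":0,"gripper":0}]'
python3 -m handwheel '[{"dx":-3,"dy":40,"dz":0,"wx":0,"wy":0,"wz":8,"gripper":85},{"dx":-6,"dy":80,"dz":0,"wx":0,"wy":0,"wz":16,"gripper":85},{"dx":-9,"dy":120,"dz":0,"wx":0,"wy":0,"wz":24,"gripper":85},{"dx":-12,"dy":160,"dz":0,"wx":0,"wy":0,"wz":32,"gripper":85},{"dx":-15,"dy":200,"dz":0,"wx":0,"wy":0,"wz":40,"gripper":85},{"dx":-18,"dy":240,"dz":0,"wx":0,"wy":0,"wz":48,"gripper":85},{"dx":-21,"dy":280,"dz":0,"wx":0,"wy":0,"wz":56,"gripper":85},{"dx":-24,"dy":330,"dz":0,"wx":0,"wy":0,"wz":63,"gripper":85},{"dx":-26,"dy":388,"dz":0,"wx":0,"wy":0,"wz":63,"gripper":85},{"dx":-26,"dy":388,"dz":0,"wx":0,"wy":0,"wz":63,"gripper":85},{"dx":-26,"dy":388,"dz":0,"wx":0,"wy":0,"wz":63,"gripper":85}]'
python3 - <<'E'
from h import *
img,d,K,W=cam('wrist'); Q=cloud(d,K,W); save('w3.png',img); np.savez('w3.npz',img=img,d=d,K=K,W=W)
s=sensors.get_state(); print(s['tool_pos'],s['grip_width'],s['t'],R.from_quat(s['ee_rot']).as_matrix().round(3))
H=Q[...,2]
def box(m,n):
    p=(Q[m][:,:2]*1000).astype(np.float32); print(n,len(p),*cv2.minAreaRect(p),np.median(H[m]))
near=np.hypot(Q[...,0]-.481,Q[...,1]-.156)<.06
box(near&(H>.18)&(H<.2),'grip')
nl=np.hypot(Q[...,0]-.493,Q[...,1]+.115)<.04
box(nl&(H>.1)&(H<.125),'flag')
box((H>.118)&(H<.132)&(np.hypot(Q[...,0]-.69,Q[...,1]-.127)<.06),'cam')
E
```

```text
t: 4.0
tool_pos: [0.5083, -0.2327, 0.4402]
ee_rot: [0.986, 0.164, 0.005, 0.005]
contact_force: [-0.3, -0.6, -0.1]
grip_width: -0.002
grasp_force: 0.0
t: 5.1
tool_pos: [0.4802, 0.1575, 0.4309]
ee_rot: [0.754, 0.656, -0.0, -0.0]
contact_force: [-1.1, -0.5, -0.7]
grip_width: 0.995
grasp_force: 0.0
[0.48047364 0.15619744 0.43101602] 0.9950634635646766 5.15 [[ 0.14   0.99  -0.001]
 [ 0.99  -0.14  -0.   ]
 [-0.    -0.001 -1.   ]]
grip 1236 (482.40234375, 155.57510375976562) (38.2960090637207, 11.688974380493164) 82.23432159423828 0.1891544316867926
flag 0 (0.0, 0.0) (0.0, 0.0) 0.0 nan
cam 4719 (689.0861206054688, 127.47895812988281) (55.591156005859375, 68.27449798583984) 82.37417602539062 0.12588603041784602
  return _methods._mean(a, axis=axis, dtype=dtype,
  ret = ret.dtype.type(ret / rcount)
```

View pics/w3.png

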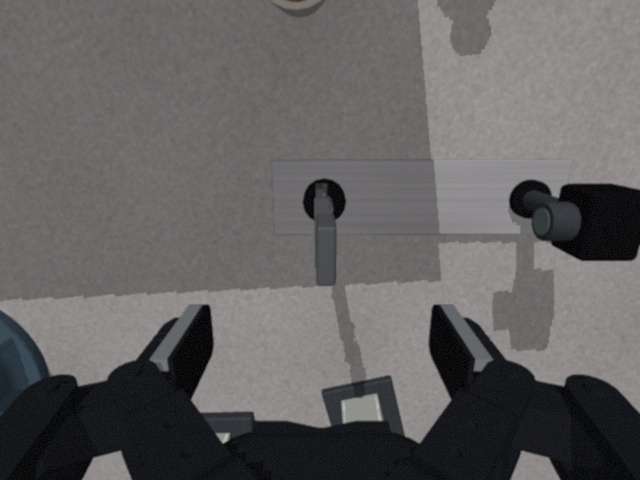

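Wrist view: grip edge-on at (325,245), rail horizontal, camera lens at (555,221), lock housing at the lower edge. Measuring the raised flag from the fixed cameras.

Run:
```python
from h import *
piv=np.array([.4824,.1556])
for n in('top','scene'):
    img,d,K,W=cam(n); Q=cloud(d,K,W); np.savez(n+'2.npz',img=img,d=d,K=K,W=W)
    H=Q[...,2]; m=(H>.1)&(H<.125)&(np.hypot(Q[...,0]-.493,Q[...,1]+.115)<.04)
    p=Q[m]; v,u=np.nonzero(m)
    if len(p)==0: print(n,'none'); continue
    print(n,len(p),'px',u.min(),u.max(),v.min(),v.max(),'mean',p.mean(0).round(4),p.min(0).round(4),p.max(0).round(4),cv2.minAreaRect((p[:,:2]*1000).astype(np.float32)))
    b=np.degrees(np.arctan2(*(p.mean(0)[:2]-piv)[::-1])); print('bearing',b)
    c,r=(362,242) if n=='top' else (295,290)
    save(n+'_c.png',cv2.resize(img[r-40:r+40,c-50:c+50],None,fx=4,fy=4,interpolation=cv2.INTER_CUBIC))
    if n=='top':
        m=(H>.12)&(H<.132)&(np.hypot(Q[...,0]-.70,Q[...,1]-.125)<.07)
        print('cam',cv2.minAreaRect((Q[m][:,:2]*1000).astype(np.float32)))
        # housing top and foot
        m=(H>.088)&(H<.096)&(img.max(-1)>130)&(np.hypot(Q[...,0]-.495,Q[...,1]+.137)<.05)
        print('house',cv2.minAreaRect((Q[m][:,:2]*1000).astype(np.float32)))
z=np.load('w3.npz'); Q=cloud(z['d'],z['K'],z['W']); H=Q[...,2]; g=z['img'].max(-1)
# rail from height and distance above counter
m=(H>.006)&(H<.014); m[:150]=0; m[245:]=0; m[:,:262]=0; m[:,:][:,505:]=0
m=cv2.morphologyEx(m.astype(np.uint8),cv2.MORPH_OPEN,np.ones((9,9)))>0
print('rail',m.sum(),cv2.minAreaRect((Q[m][:,:2]*1000).astype(np.float32)))
A=cv2.imread('pics/top_c.png');B=cv2.imread('pics/scene_c.png'); cv2.imwrite('pics/both.png',np.hstack([A,B]))
```

```text
top 20 px 349 352 234 247 mean [ 0.491  -0.1139  0.108 ] [ 0.471  -0.1188  0.1011] [ 0.5021 -0.1117  0.1153] ((486.47052001953125, -114.61425018310547), (31.680740356445312, 4.490877151489258), 6.918606281280518)
bearing -88.16146417272095
cam ((688.69482421875, 126.95823669433594), (56.076534271240234, 69.55252075195312), 83.28010559082031)
house ((495.5131530761719, -135.57748413085938), (45.68020248413086, 71.3757553100586), 7.023596286773682)
scene 28 px 297 304 266 271 mean [ 0.4922 -0.1151  0.108 ] [ 0.4818 -0.1189  0.1001] [ 0.501  -0.1115  0.1169] ((491.47662353515625, -115.1214828491211), (19.527191162109375, 5.668605804443359), 7.268947124481201)
bearing -87.93169029888477
rail 15018 ((552.9262084960938, 146.43975830078125), (79.48368835449219, 252.14138793945312), 82.02489471435547)
```

View pics/both.png

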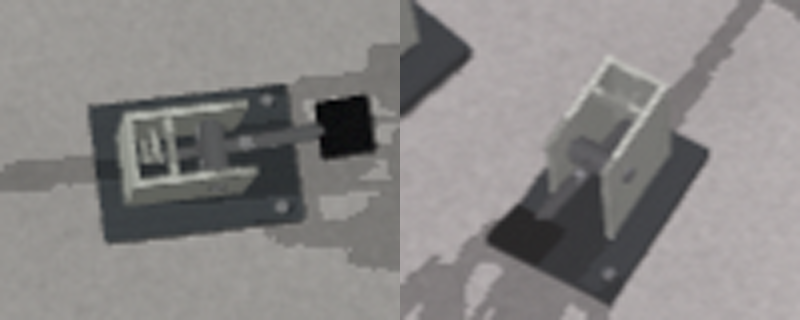

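Both crops show the housing with the lever back up. The flag would be near (150,148) in the left crop and is hard to tell by eye, so I'm comparing depth before and after.

Run:
```python
from h import *
for f in('top','top2','scene','scene2','w2'):
    z=np.load(f+'.npz'); Q=cloud(z['d'],z['K'],z['W']); H=Q[...,2]
    m=(H>.097)&(H<.125)&(np.hypot(Q[...,0]-.492,Q[...,1]+.115)<.02)
    print(f,m.sum(),np.sort(H[m])[-8:].round(4))
    if f[-1]=='2' and m.sum(): print(np.c_[Q[m]*1000][H[m]>.108].round(0).tolist()[:12])
```

```text
top 6 [0.0973 0.0975 0.0977 0.0978 0.098  0.0982]
top2 22 [0.1103 0.1112 0.1112 0.1129 0.1134 0.1141 0.1145 0.1153]
[[500.0, -114.0, 114.0], [499.0, -114.0, 110.0], [496.0, -114.0, 114.0], [493.0, -113.0, 115.0], [491.0, -114.0, 113.0], [492.0, -116.0, 108.0], [489.0, -114.0, 108.0], [489.0, -116.0, 111.0], [486.0, -113.0, 113.0], [486.0, -116.0, 111.0]]
scene 2 [0.0971 0.0976]
scene2 32 [0.1114 0.1117 0.1118 0.113  0.1134 0.1161 0.1162 0.1169]
[[483.0, -113.0, 108.0], [487.0, -114.0, 113.0], [491.0, -115.0, 117.0], [486.0, -117.0, 112.0], [488.0, -116.0, 111.0], [492.0, -117.0, 116.0], [493.0, -114.0, 113.0], [496.0, -114.0, 116.0], [494.0, -115.0, 111.0], [496.0, -114.0, 112.0], [497.0, -112.0, 110.0], [497.0, -115.0, 109.0]]
w2 0 []
```

The flag is up: its top reads about 114 mm (98 at most before), with the marker at about (492, -113). The lens bearing is -7.9° and the marker bearing -87.9°, so the mirror must point at -47.9°, a turn of about 40° (0.70 rad, within range). Descending and gripping.

```bash
python3 -m handwheel '[{"dx":1,"dy":0,"dz":-40,"wx":0,"wy":0,"wz":0,"gripper":85},{"dx":1,"dy":0,"dz":-75,"wx":0,"wy":0,"wz":0,"gripper":85},{"dx":1,"dy":0,"dz":-95,"wx":0,"wy":0,"wz":0,"gripper":85},{"dx":1,"dy":0,"dz":-103,"wx":0,"wy":0,"wz":0,"gripper":85},{"dx":1,"dy":0,"dz":-103,"wx":0,"wy":0,"wz":0,"gripper":85},{"dx":1,"dy":0,"dz":-103,"wx":0,"wy":0,"wz":0,"gripper":30},{"dx":1,"dy":0,"dz":-103,"wx":0,"wy":0,"wz":0,"gripper":0},{"dx":1,"dy":0,"dz":-103,"wx":0,"wy":0,"wz":0,"gripper":0},{"dx":1,"dy":0,"dz":-103,"wx":0,"wy":0,"wz":0,"gripper":0},{"dx":1,"dy":0,"dz":-103,"wx":0,"wy":0,"wz":0,"gripper":0},{"dx":1,"dy":0,"dz":-103,"wx":0,"wy":0,"wz":0,"gripper":0},{"dx":1,"dy":0,"dz":-103,"wx":0,"wy":0,"wz":0,"gripper":0}]' 40
```

```text
t: 6.45
tool_pos: [0.4823, 0.1558, 0.3293]
ee_rot: [0.756, 0.655, 0.001, 0.001]
contact_force: [5.0, -1.1, 0.7]
grip_width: 0.133
grasp_force: 44.2
```

Gripped: opening is about 12 mm and the lateral force is small. Turning clockwise 40°.

```bash
python3 -m handwheel '[{"dx":1,"dy":0,"dz":0,"wx":0,"wy":0,"wz":-4,"gripper":0},{"dx":1,"dy":0,"dz":0,"wx":0,"wy":0,"wz":-8,"gripper":0},{"dx":1,"dy":0,"dz":0,"wx":0,"wy":0,"wz":-12,"gripper":0},{"dx":1,"dy":0,"dz":0,"wx":0,"wy":0,"wz":-16,"gripper":0},{"dx":1,"dy":0,"dz":0,"wx":0,"wy":0,"wz":-20,"gripper":0},{"dx":1,"dy":0,"dz":0,"wx":0,"wy":0,"wz":-24,"gripper":0},{"dx":1,"dy":0,"dz":0,"wx":0,"wy":0,"wz":-28,"gripper":0},{"dx":1,"dy":0,"dz":0,"wx":0,"wy":0,"wz":-32,"gripper":0},{"dx":1,"dy":0,"dz":0,"wx":0,"wy":0,"wz":-36,"gripper":0},{"dx":1,"dy":0,"dz":0,"wx":0,"wy":0,"wz":-40,"gripper":0},{"dx":1,"dy":0,"dz":0,"wx":0,"wy":0,"wz":-40,"gripper":0},{"dx":1,"dy":0,"dz":0,"wx":0,"wy":0,"wz":-40,"gripper":0},{"dx":1,"dy":0,"dz":0,"wx":0,"wy":0,"wz":-40,"gripper":0}]'
python3 - <<'E'
from h import *
s=sensors.get_state(); M=R.from_quat(s['ee_rot']).as_matrix(); print(np.degrees(np.arctan2(M[1,1],M[0,1])),s['tool_pos'],s['contact_force'],s['moment'])
img,d,K,W=cam('wrist'); Q=cloud(d,K,W); save('w4.png',img); np.savez('w4.npz',img=img,d=d,K=K,W=W); H=Q[...,2]
c=np.hypot(Q[...,0]-.4824,Q[...,1]-.1556)<.04
for a,b in((.133,.144),(.1,.133),(.185,.194)):
    m=c&(H>a)&(H<b); v,u=np.nonzero(m); 
    if m.sum()>20: print(a,m.sum(),u.min(),u.max(),v.min(),v.max(),cv2.minAreaRect((Q[m][:,:2]*1000).astype(np.float32)))
E
```

```text
t: 7.75
tool_pos: [0.4829, 0.1557, 0.3293]
ee_rot: [0.934, 0.358, 0.0, 0.0]
contact_force: [1.3, -2.2, 5.2]
grip_width: 0.135
grasp_force: 44.7
-48.04125069874073 [0.48293575 0.15572484 0.32930867] [ 1.30677111 -2.21879829  5.19416719] [-0.20065305 -0.02044228  0.04105979]
0.133 756 303 325 235 288 ((491.5194396972656, 167.37623596191406), (23.785411834716797, 10.025702476501465), 42.09288024902344)
0.1 232 306 320 218 237 ((499.1453857421875, 174.54917907714844), (2.9004743099212646, 7.486081600189209), 11.308011054992676)
0.185 4751 264 377 299 402 ((485.427734375, 154.74256896972656), (36.74447250366211, 34.64636993408203), 75.86841583251953)
```

View pics/w4.png

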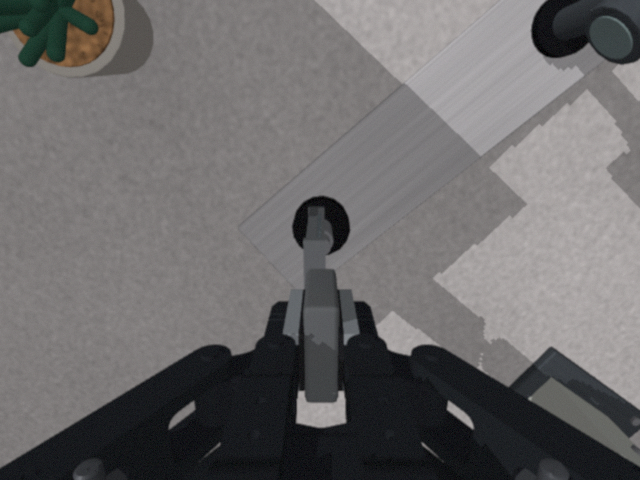

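Wrist view: the grip is between the pads at (321,340) and the mirror frame's top edge at (315,250) is aligned with it. The frame reads -47.9° and the tool -48.0°, against a target of -47.9°. One last check on flag and bystanders, then handing in.

Run:
```python
from h import *
img,d,K,W=cam('scene'); Q=cloud(d,K,W); H=Q[...,2]
m=(H>.1)&(H<.125)&(np.hypot(Q[...,0]-.492,Q[...,1]+.115)<.02); print(m.sum(),Q[m].mean(0).round(4),H[m].max())
z=np.load('scene.npz'); Q0=cloud(z['d'],z['K'],z['W'])
for n,x,y in(('plant',.486,.355),('vase',.633,.40),('candle',.558,-.43)):
    f=lambda q:(q[(q[...,2]>.03)&(q[...,2]<.12)&(np.hypot(q[...,0]-x,q[...,1]-y)<.05)]).mean(0).round(3)
    print(n,f(Q0),f(Q))
if m.sum()>5: print(robot.finish_job())
```

```text
26 [ 0.4929 -0.1155  0.1094] 0.11525134424792038
plant [0.49  0.344 0.069] [0.49  0.344 0.069]
vase [0.64 0.39 0.06] [0.64 0.39 0.06]
candle [ 0.564 -0.434  0.063] [ 0.564 -0.434  0.063]
the job is handed in; nothing more can be done
None
```

I pushed the lever to its stop and released it, the flag stayed up, and I handed the job in holding the mirror at about 0.70 rad, within about 0.3° of the computed angle; the inspection camera's own view could not be checked, and the plant, vase and candle holder did not move.

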